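Quick-spin tubes in the microcentrifuge

ROBOT

A 6-joint arm with a two-finger parallel gripper is mounted at the origin on the work surface. World frame = base frame: x ahead of the robot, y to its left, z up, the work surface at z = 0. Lengths are in m, angles in rad, forces in N, time in s.
With the tool pointing down it reaches from about 0.25 to 0.725 m from the base axis. Payload 9.7 kg.
Tool frame: the origin (TCP) lies at the very end of the fingers, on their centre line; the grasp point (between the pads) lies 19 mm behind it; z points along the fingers, y is the line along which they close (so a half turn about z gives the same grasp; the last joint's range is limited). The gripper opens to 85 mm and grips with 20 to 120 N. Pads are 22 mm wide; open, the fingers measure 114 mm over their backs; the gripper's body (76 mm by 85 mm) begins 54 mm behind the grasp point. The pads swing forward as they close: fully open they stand 13 mm farther back than shut.
Start: joints at [-1.303, 0.087, 0.176, 1.66, 0, 1.571], TCP at [0.146, -0.53, 0.197] pointing down, gripper open.
Joint ranges: [-3.13, 3.13], [-0.85, 1.81], [-1.15, 1.24], [-2.2, 2.28], [-1.44, 1.52], [-3.14, 3.14]. Speed limits (rad/s): [2.22, 2.22, 2.57, 3.14, 3.14, 3.14].

INTERFACE

Orientations are given as a unit quaternion [w, x, y, z].
In Python, from plant import read_state, imaging, sign_off gives the robot as it stands.
- The arm moves only by the tool carry_out, never from a script. Its argument "increments" is a list of rows, each a list of 3 entries, a list of its own where there are three numbers: the turn, a rotation vector about the tool's x, y, z in rad, then the shift along the tool's x, y, z in cm, then the closure, from 0 (fully open) to 1 (shut). A call has 1 to 10 rows; each row is the pose to reach, as a shift and turn from the pose commanded when the call began, along the tool's axes at that moment; what a row does not reach only later rows make up. A row lasts 1/10 s, in which the tool goes at most 50 mm and 8.59 degrees, less where a joint would pass 70% of its speed; a pose out of reach is approached as far as the arm can. A call with a gripper value outside its range is refused whole. The fingers move at their own pace and stop on an object; "force" is the grip in N (left out, the last holds). Time passes only in rows, so rows that repeat a pose let the fingers close. It gives the time, the measured TCP pose, the force, the opening and the grip force at its end, in the units of the state.
- read_state(): the state, without advancing time (a new reading comes with each control period).
- imaging.read_camera(name): name is "scene" or "top"; returns (picture, depth): 480x640x3 uint8, blue, green, red; 480x640 float32, m along the optical axis (not along the pixel's ray), 0 where there is no reading.
- imaging.camera_model(name): a dict with "fx", "fy", "cx", "cy" (pixels), "D" ([k1, k2, p1, p2, k3] as OpenCV has them; the pictures are not rectified), "cam_to_world" (4x4, takes a point from camera to world coordinates). Camera axes: x right, y down, z forward; pixel columns grow to the right and rows downward; lengths in m; the calibration is good to about 2 mm. A picture is of the moment at which its call begins. camera_model takes no time and is no camera call.
- sign_off(): hands the job in; it is judged then, once.
The state is a dict: "time": time; "joints": joint angles; "joint_vel": joint speeds; "tau": joint torques, N m; "ee_pos": TCP position; "tool_rot": TCP orientation; "ft_force": force on the tool from outside, world axes, zero at the start; "torque": the same for the moment, N m; "grip_width": opening from 0.0 (shut) to 1.0 (fully open); "finger_force": force on a finger pad.
Only numpy, scipy, OpenCV 4.12 (cv2) and the standard library are available. Lean on these libraries where they do the work, as an engineer would, in place of code of your own. Each camera call takes 0.05 s, during which the arm holds its last target. There are 200 camera calls.

TASK

Give the tubes already loaded in the microcentrifuge a quick spin with the closed fingertips, in this order: press the red mains rocker over to on (its white-marked end down), press the lid down until it is fully shut, then press the blue short-spin key right down and keep it down. The rotor runs only while that key is held, so hold it for at least two seconds and finish with the finger still holding it down. Press no other key, do not lift the lid, and leave everything else on the bench where it stands.

Things in the scene. Friction and masses are not known exactly. Their poses are not given: they have to be found in the camera images.
- centrifuge: Cream benchtop microcentrifuge, fixed, 270 mm deep (its x), 240 mm wide (its y); origin at the centre of its underside on the bench, z up, its front (-x) turned roughly to the robot. The deck round the rotor bowl is 115 mm high, the lid hinged at the rear. In front of the deck a dark control panel slopes down at 20 degrees, from x = -55, height 115 mm, to x = -130, height 88 mm.
- panel (a point): Middle of the control panel's face. Out of the panel is (-0.342, 0, 0.940) in the centrifuge's frame; keys and rocker are pressed along the reverse of it. On it, from the centrifuge's +y to -y: red mains rocker at y = 85 mm, white lid-open key at 28, green start key at -22, blue short-spin key at -72. A flat display lies just behind the keys.
- mains (a joint): Red mains rocker, 34 mm long (up and down the slope) and 24 mm wide, a shallow V that tips about its middle: 0 rad = off (end nearest the robot stands up), 0.34 rad = on (that end down). It snaps over centre by itself at 0.17 rad and stays; about 4 N on the raised end moves it. On is above 0.30.
- mains_on (a point): Point on top of the rocker's white-marked on end (the end nearest the robot), 13 mm from the rocker's middle; it moves with the rocker. Off, it stands 11 mm out of the panel's face; switching on takes it about 4.5 mm down, square to the panel. A finger should stay on this end's side of the rocker's middle.
- lid (a joint): Lid angle in rad: 0 = fully shut (below 0.03 counts as shut), grows as it opens, stop at 1.2; it starts somewhere from 0.6 to 0.9. A stiff hinge: the lid stays where it is left, and about 2 N down on the front part moves it.
- lid_front (a point): Point on the lid's outer (upper) face, mid-width, 19 mm in from its front edge; it moves with the lid, 155 mm in front of the hinge axis and 16 mm out from it. The lid is a cream slab, 166 mm long from hinge to front, 228 mm wide and 20 mm thick, with a grey finger lip at the middle of its front edge that reaches 12 mm further. Shut, its upper face lies level at height 136 mm.
- lid_hinge (a point): Mid-point of the lid's hinge axis, which runs along the centrifuge's y at its rear, at x = 122 mm, height 120 mm in the centrifuge's frame.
- short_key (a joint): Blue short-spin key: 0 = up, grows to 0.004 m fully down along the panel's inward direction. Sprung: it needs 1.5 N to start, 4.7 N fully down, and rises when released. Above 0.0028 counts as down.
- short_key_top (a point): Centre of the blue key's round top, 19 mm across, 7 mm out of the panel's face when up; moves with the key.
- start_key (a joint): Green start key (same form and spring as the blue one), not to be pressed; above 0.0015 m counts as pressed.
- open_key (a joint): White lid-open key (same form and spring), not to be pressed; above 0.0015 m counts as pressed.
- tube_rack: Orange rack of small capped tubes, loose, 112 x 66 mm, 50 mm high with the tubes, standing at one side of the centrifuge; origin at the centre of its underside.
- tip_box: Clear and blue box of yellow pipette tips, loose, 120 x 84 mm, 59 mm high, standing at the other side of the centrifuge; origin at the centre of its underside.
- well_plate: Clear lidded 12-well plate with pink wells, loose, 127 x 85 mm, 22 mm high; origin at the centre of its underside.
- dish_stack: Stack of three round culture dishes, loose, 92 mm across, 45 mm high; origin at the centre of its underside.
- bottle: Reagent bottle with blue cap, loose, 64 mm across, 140 mm high; origin at the centre of its underside.
- pipette: White and grey pipette with blue push knob lying along its x, loose, 255 mm long, 29 mm high; origin on the bench near its middle.
- marker: White marker pen with red cap lying on the bench, loose, 130 mm long (its x), 13 mm thick; origin at the centre of its underside.

How it is judged:
By the outcome, as a careful person would: the job done as asked, in the order asked, and still so for the second after the job is handed in, while the arm keeps its last pose, push and grip.
It also fails if it takes over 51 s, if anything falls off the work surface, if the arm or the gripper's body presses on something with over 40 N, if the wrist force passes 120 N, or if a joint passes its speed limit or range.

## Working session

There is one attempt and no reset: what is moved stays moved. The work goes in short steps, Python scripts to look and compute and a tool call to move; the robot and the scene stay as the last step left them, time stands still between calls to the robot, and variables do not carry over. Pictures are saved under pics/ and viewed, at most 10 in all, crops included, and the job is handed in when it is done.

Besides the shell and the picture viewer there is one more tool, called after "Call:" as a command line: name --argument value ..., lists and objects as JSON in quotes. carry_out: Moves the arm, as the interface text tells. Its arguments: {"type":"object","properties":{"increments":{"type":"array","items":{"type":"array"}},"force":{"type":"number"}},"required":["increments"]}

```bash
mkdir -p pics; python3 - <<'E'
from plant import read_state, imaging
import cv2,numpy as np
for n in("scene","top"):
    im,d=imaging.read_camera(n); cv2.imwrite(f"pics/{n}0.png",im); np.save(f"pics/{n}0.npy",d)
    m=imaging.camera_model(n); print(n,{k:np.round(v,4).tolist() for k,v in m.items()})
s=read_state();print(s)
E
```

```text
scene {'fx': 543.5014, 'fy': 543.5014, 'cx': 316.2587, 'cy': 245.6443, 'D': [-0.0219, 0.0, 0.0, 0.0, 0.0], 'cam_to_world': [[0.8136, 0.454, -0.3632, 1.0487], [0.5814, -0.6369, 0.5064, -0.6908], [-0.0014, -0.6231, -0.7821, 1.1825], [0.0, 0.0, 0.0, 1.0]]}
top {'fx': 453.0871, 'fy': 453.0871, 'cx': 318.6387, 'cy': 243.8983, 'D': [-0.013, 0.0, 0.0, 0.0, 0.0], 'cam_to_world': [[0.0209, -0.991, 0.132, 0.3874], [-0.9995, -0.0238, -0.0202, 0.0221], [0.0232, -0.1315, -0.991, 1.2772], [0.0, 0.0, 0.0, 1.0]]}
{'time': 0.1, 'joints': array([-1.30300147e+00,  8.73916077e-02,  1.75177480e-01,  1.65977140e+00,
        1.26001164e-05,  1.57079619e+00]), 'joint_vel': array([ 0.00070382, -0.00090623,  0.00144973, -0.00211932,  0.00149636,
        0.00105091]), 'tau': array([ 3.96892051e-05, -5.21564591e+01,  4.65650296e+01,  1.60514249e-02,
        8.55864619e-05,  2.96534893e-05]), 'ee_pos': array([ 0.14547139, -0.53015629,  0.19624296]), 'tool_rot': array([-5.90118022e-04,  9.91048940e-01,  1.33497732e-01, -7.31339074e-05]), 'ft_force': array([-0.28643935,  0.02232467,  0.10135333]), 'torque': array([-0.00836538, -0.00105767,  0.03386866]), 'finger_force': 0.0, 'grip_width': 0.9985962788737641}
```

View pics/scene0.png

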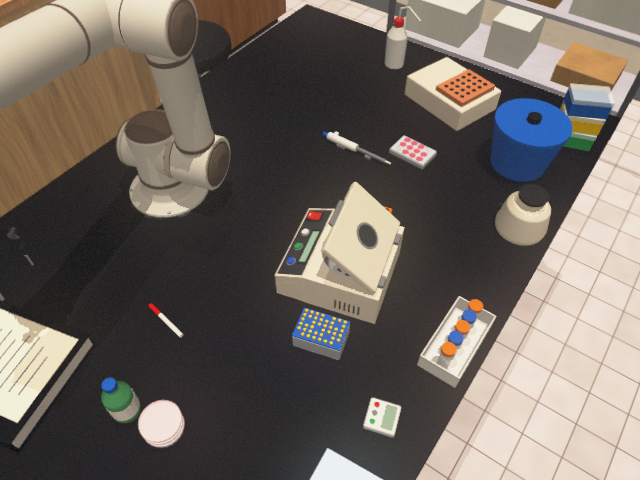

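View pics/top0.png

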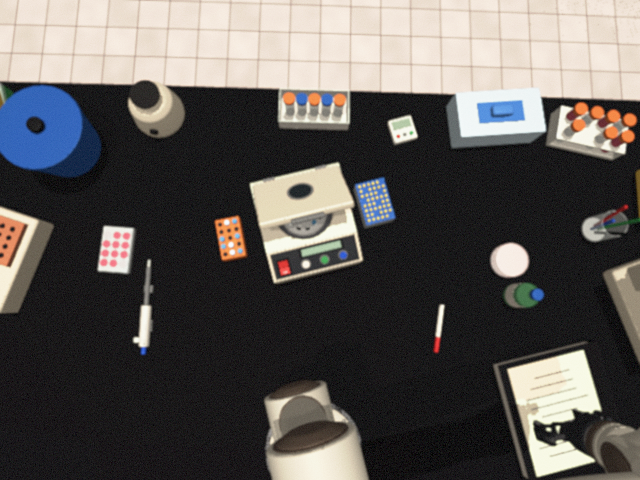

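The scene view shows the rocker at about (315,215) and the white, green and blue keys at (305,232), (298,246) and (291,261). In the top view they are at (284,267), (306,264), (325,259) and (343,254). The lid is standing open.

```bash
cat > h.py <<'E'
from plant import read_state, imaging
import cv2,numpy as np
def cam(n):
    m=imaging.camera_model(n); K=np.array([[m['fx'],0,m['cx']],[0,m['fy'],m['cy']],[0,0,1]]); return K,np.array(m['D']),np.array(m['cam_to_world'])
def ray(n,p):
    K,D,T=cam(n); q=cv2.undistortPoints(np.array([[p]],float),K,D)[0,0]
    d=T[:3,:3]@[q[0],q[1],1]; return T[:3,3],d
def tri(ps,pt):
    A=[];b=[]
    for n,p in(("scene",ps),("top",pt)):
        o,d=ray(n,p); d=d/np.linalg.norm(d); P=np.eye(3)-np.outer(d,d); A.append(P);b.append(P@o)
    A=np.vstack(A);b=np.hstack(b); x=np.linalg.lstsq(A,b,rcond=None)[0]; return x,np.linalg.norm(A@x-b)
def blob(im,col,box):
    x0,y0,x1,y1=box; h=cv2.cvtColor(im[y0:y1,x0:x1],cv2.COLOR_BGR2HSV).astype(int); H,S,V=h[...,0],h[...,1],h[...,2]
    m={'red':((H<8)|(H>172))&(S>150)&(V>90),'blue':(abs(H-115)<14)&(S>110)&(V>70),'green':(abs(H-65)<25)&(S>90)&(V>50),'white':(S<60)&(V>150)}[col]
    n,l,st,c=cv2.connectedComponentsWithStats(m.astype(np.uint8)); k=1+np.argmax(st[1:,4]); return c[k]+[x0,y0],st[k,4]
def depthpts(n,d,us):
    K,D,T=cam(n); out=[]
    for u,v in us:
        z=d[v,u]; o,r=ray(n,(u,v)); out.append(o+r*z)
    return np.array(out)
E
python3 - <<'E'
from h import *
S=cv2.imread('pics/scene0.png');T=cv2.imread('pics/top0.png');P={}
bs={'red':(303,205,328,226),'white':(298,226,312,239),'green':(290,239,305,253),'blue':(283,253,299,269)}
bt={'red':(272,255,293,280),'white':(299,256,313,272),'green':(317,252,332,267),'blue':(336,247,351,262)}
for c in bs:
    a,n=blob(S,c,bs[c]); b,k=blob(T,c,bt[c]); x,e=tri(a,b); P[c]=x; print(c,a.round(1),n,b.round(1),k,x.round(4),round(e,4))
v=P['white']-P['blue']; print('len',np.linalg.norm(v),'yaw of y',np.arctan2(-v[0],v[1]), 'z',v[2])
d=np.load('pics/scene0.npy')
p=depthpts('scene',d,[(291,261),(298,246),(305,232),(316,215)]);print(p.round(4))
m=[(u,w) for u in range(335,390,3) for w in range(200,285,3) if d[w,u]>0]
q=depthpts('scene',d,m)
np.save('pics/lid.npy',q)
cv2.imwrite('pics/c1.png',np.hstack([cv2.resize(S[180:320,270:410],None,fx=4,fy=4),cv2.resize(T[160:290,240:300],None,fx=4,fy=560/130)[:560]]))
E
```

```text
red [314.2 215.4] 93 [283.4 266.6] 143 [0.4827 0.0885 0.1025] 0.0005
white [304.7 231.2] 38 [305.5 263.9] 58 [0.492  0.032  0.0982] 0.0016
green [297.5 245.3] 34 [324.3 259.5] 35 [ 0.5048 -0.0167  0.0983] 0.0019
blue [290.1 259.9] 39 [342.8 254.9] 40 [ 0.5178 -0.0649  0.0988] 0.0018
len 0.10030399496545281 yaw of y 0.2601157098951318 z -0.0005880133746471311
[[ 0.5249 -0.0683  0.1035]
 [ 0.5116 -0.0213  0.1055]
 [ 0.4977  0.0276  0.1035]
 [ 0.487   0.0914  0.1044]]
```

View pics/c1.png

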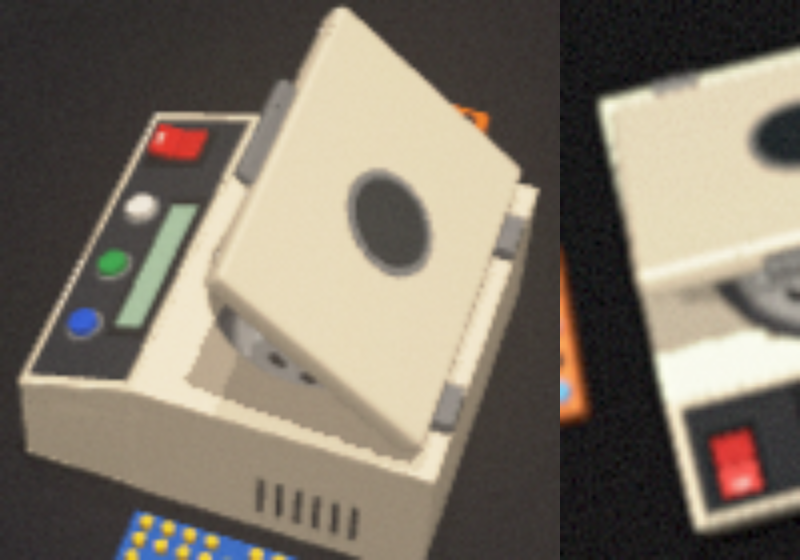

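The crop shows the rocker with its white-marked end at the robot's side, the keys slightly lower on the slope, the lid's outer face clear, and the grey lip at its front edge. Next I'll get yaw from the panel's outline and the lid plane.

```bash
python3 - <<'E'
from h import *
C={}
for n,seed,box in(("scene",(284,272),(270,195,345,285)),("top",(295,275),(255,230,370,290))):
    im=cv2.imread(f'pics/{n}0.png'); big=cv2.resize(im,None,fx=4,fy=4,interpolation=cv2.INTER_CUBIC)
    x0,y0,x1,y1=[4*b for b in box]; g=cv2.cvtColor(big,cv2.COLOR_BGR2GRAY)
    c=(g>105).astype(np.uint8); m=np.zeros_like(c); m[y0:y1,x0:x1]=1-c[y0:y1,x0:x1]
    N,l,st,ce=cv2.connectedComponentsWithStats(m)
    for k in range(1,N):
        if st[k,4]>2000: print(n,k,st[k]/4)
    best=[k for k in range(1,N) if st[k,4]>4000 and st[k,0]>x0 and st[k,1]>y0 and st[k,0]+st[k,2]<x1 and st[k,1]+st[k,3]<y1]
    for k in best:
        cs,_=cv2.findContours((l==k).astype(np.uint8),cv2.RETR_EXTERNAL,cv2.CHAIN_APPROX_NONE); h=cv2.convexHull(cs[0])
        a=cv2.approxPolyDP(h,12,True)[:,0]; q=(a+.5)/4-.5; print(n,q.round(1).tolist()); C[n]=q
q=np.load('pics/lid.npy')
rng=np.random.default_rng(0);b=None
for i in range(500):
    s=q[rng.choice(len(q),3,False)]; nn=np.cross(s[1]-s[0],s[2]-s[0]); L=np.linalg.norm(nn)
    if L<1e-5: continue
    nn/=L; inl=abs((q-s[0])@nn)<.004
    if b is None or inl.sum()>b.sum(): b=inl
p=q[b]; c=p.mean(0); nn=np.linalg.svd(p-c)[2][2]; nn*=np.sign(nn[2]); print('lid',b.sum(),len(q),c,nn,'angle',np.arccos(nn[2]),'yaw',np.arctan2(nn[1],nn[0]))
E
```

```text
scene 1 [ 270.    195.     75.     90.   9664.25]
scene 2 [ 278.    210.25   53.5    64.5  4514.75]
scene [[330.6, 210.1], [301.1, 273.6], [277.9, 272.6], [309.1, 210.1]]
top 1 [  255.    230.    115.     60.  11133.5]
top 3 [ 271.25  235.5    87.25   43.25 5883.25]
top [[353.4, 235.6], [357.4, 258.4], [276.6, 277.9], [271.1, 255.1]]
lid 429 548 [0.66640385 0.03379133 0.19014892] [0.61676063 0.1642275  0.76982832] angle 0.6922241961879214 yaw 0.2602360311800899
```

```bash
python3 - <<'E'
from h import *
s=dict(rp=(330.6,210.1),rm=(301.1,273.6),fm=(277.9,272.6),fp=(309.1,210.1))
t=dict(rm=(353.4,235.6),fm=(357.4,258.4),fp=(276.6,277.9),rp=(271.1,255.1))
P={k:tri(s[k],t[k]) for k in s}
for k in P: print(k,P[k][0].round(4),round(P[k][1],4))
P={k:P[k][0] for k in P}
for a,b in(('rp','rm'),('fp','fm')):
    v=P[a]-P[b]; print(np.linalg.norm(v),np.arctan2(-v[0],v[1]))
mid=sum(P.values())/4; print('mid',mid)
ps=0.26
for yaw in(.25,.26):
    R=np.array([[np.cos(yaw),-np.sin(yaw),0],[np.sin(yaw),np.cos(yaw),0],[0,0,1]])
    K=np.array([[.4827,.0885,.1025],[.492,.032,.0982],[.5048,-.0167,.0983],[.5178,-.0649,.0988]])
    print('keys local-rot',(K@R).round(4).tolist(),'mid',(mid@R).round(4), 'corners',{k:(P[k]@R).round(4).tolist() for k in P})
    print('lidpt',(np.array([.6664,.0338,.1901])@R).round(4))
E
```

```text
rp [0.5116 0.1213 0.1122] 0.002
rm [ 0.5691 -0.0901  0.1098] 0.0039
fm [ 0.5105 -0.1053  0.0844] 0.0009
fp [0.4535 0.106  0.0892] 0.0001
0.21915968591549684 0.2652710101810446
0.21893012701753506 0.2635699961527313
mid [0.51117984 0.00796254 0.09892504]
keys local-rot [[0.4896, -0.0337, 0.1025], [0.4846, -0.0907, 0.0982], [0.485, -0.1411, 0.0983], [0.4856, -0.191, 0.0988]] mid [ 0.4973 -0.1188  0.0989] corners {'rp': [0.5257, -0.009, 0.1122], 'rm': [0.5291, -0.2281, 0.1098], 'fm': [0.4686, -0.2284, 0.0844], 'fp': [0.4656, -0.0095, 0.0892]}
lidpt [ 0.654  -0.1321  0.1901]
keys local-rot [[0.4892, -0.0386, 0.1025], [0.4837, -0.0956, 0.0982], [0.4835, -0.1459, 0.0983], [0.4837, -0.1958, 0.0988]] mid [ 0.496  -0.1237  0.0989] corners {'rp': [0.5256, -0.0143, 0.1122], 'rm': [0.5268, -0.2334, 0.1098], 'fm': [0.4663, -0.233, 0.0844], 'fp': [0.4655, -0.0142, 0.0892]}
lidpt [ 0.6527 -0.1387  0.1901]
```

```bash
cat >> h.py <<'E'
from scipy.spatial.transform import Rotation as Ro
YAW=.262; R0=Ro.from_euler('z',YAW); O=np.array([.5885,-.1237,0.])  # origin in rotated axes
def loc2w(p): return R0.apply(np.array(p)+O)
def w2loc(p): return R0.inv().apply(p)-O
N=np.array([-.342,0,.940])
def go(p,tilt,st=None):
    s=read_state(); q=s['tool_rot']; Rt=Ro.from_quat([q[1],q[2],q[3],q[0]])
    z=np.array([np.sin(tilt),0,-np.cos(tilt)]); y=np.array([0,-1.,0]); x=np.cross(y,z)
    Rg=R0*Ro.from_matrix(np.c_[x,y,z])
    print('loc now',w2loc(s['ee_pos']).round(4),'t',round(s['time'],2),'F',s['ft_force'].round(1),'w',round(s['grip_width'],2))
    print('turn',(Rt.inv()*Rg).as_rotvec().round(4),'shift cm',(100*Rt.inv().apply(loc2w(p)-s['ee_pos'])).round(2))
E
python3 - <<'E'
from h import *
m=np.array([-.114,.085,.105])
print(loc2w([0,0,0]),loc2w(m)); go(m+.08*N,.349)
E
```

```text
[0.60045667 0.03295044 0.        ] [0.46833095 0.08552226 0.105     ]
loc now [-0.5853 -0.426   0.1962] t 0.1 F [-0.3  0.   0.1] w 1.0
turn [-0.0022  0.349   0.0055] shift cm [ 44.69 -50.84   1.67]
```

Call:
carry_out --increments '[[[0, 0.1, 0], [4, -5, -3], 1], [[0, 0.2, 0], [8, -9, -3], 1], [[0, 0.3, 0], [12, -13.5, -3], 1], [[0, 0.349, 0.005], [15, -17.5, -3], 1], [[0, 0.349, 0.005], [19, -22, -3], 1], [[0, 0.349, 0.005], [22, -26, -3], 1], [[0, 0.349, 0.005], [26, -30, -3], 1], [[0, 0.349, 0.005], [29, -34, -3], 1], [[0, 0.349, 0.005], [32, -38, -2], 1], [[0, 0.349, 0.005], [35, -41, -1], 1]]' --force 20

```text
time: 1.1
ee_pos: [0.351, -0.091, 0.2159]
tool_rot: [-0.023, 0.976, 0.129, 0.173]
ft_force: [0.7, -0.8, -0.1]
grip_width: 0.006
finger_force: 0.0
```

```bash
python3 - <<'E'
from h import *
m=np.array([-.114,.085,.105]); go(m+.06*N,.349)
E
```

```text
loc now [-0.273  -0.0551  0.2159] t 1.1 F [ 0.7 -0.8 -0.1] w 0.01
turn [ 0.     -0.001   0.0005] shift cm [ 11.15 -14.     9.87]
```

Call:
carry_out --increments '[[[0, 0, 0], [0, 0, 0], 1], [[0, 0, 0], [0, 0, 0], 1]]'

```text
time: 1.3
ee_pos: [0.3508, -0.0912, 0.2154]
tool_rot: [-0.023, 0.976, 0.132, 0.172]
ft_force: [0.9, -0.3, -0.2]
grip_width: 0.001
finger_force: 0.0
```

```bash
python3 - <<'E'
from h import *
m=np.array([-.114,.085,.105]); go(m+.06*N,.349)
E
```

```text
loc now [-0.2733 -0.0552  0.2154] t 1.3 F [ 0.9 -0.3 -0.2] w 0.0
turn [-0.0025  0.0008  0.0055] shift cm [ 11.28 -13.94   9.85]
```

Call:
carry_out --increments '[[[0, 0, 0.005], [3, -4, 2], 1], [[0, 0, 0.005], [6, -7.5, 4], 1], [[0, 0, 0.005], [8.5, -10.5, 6.5], 1], [[0, 0, 0.005], [11.3, -13.9, 8.8], 1], [[0, 0, 0.005], [11.3, -13.9, 9.8], 1], [[0, 0, 0.005], [11.3, -13.9, 9.8], 1]]'

```text
time: 1.9
ee_pos: [0.4493, 0.0772, 0.1596]
tool_rot: [-0.023, 0.977, 0.127, 0.169]
ft_force: [-0.6, 0.3, -0.4]
grip_width: 0.003
finger_force: 0.0
```

```bash
python3 - <<'E'
from h import *
m=np.array([-.114,.085,.105]); go(m+.015*N,.349)
S,d=imaging.read_camera('scene');cv2.imwrite('pics/s1.png',cv2.resize(S[140:290,240:440],None,fx=4,fy=4))
E
```

```text
loc now [-0.1345  0.0819  0.1596] t 1.9 F [-0.6  0.3 -0.4] w 0.0
turn [-0.0012  0.0053 -0.0047] shift cm [ 0.08 -0.3   4.33]
```

View pics/s1.png

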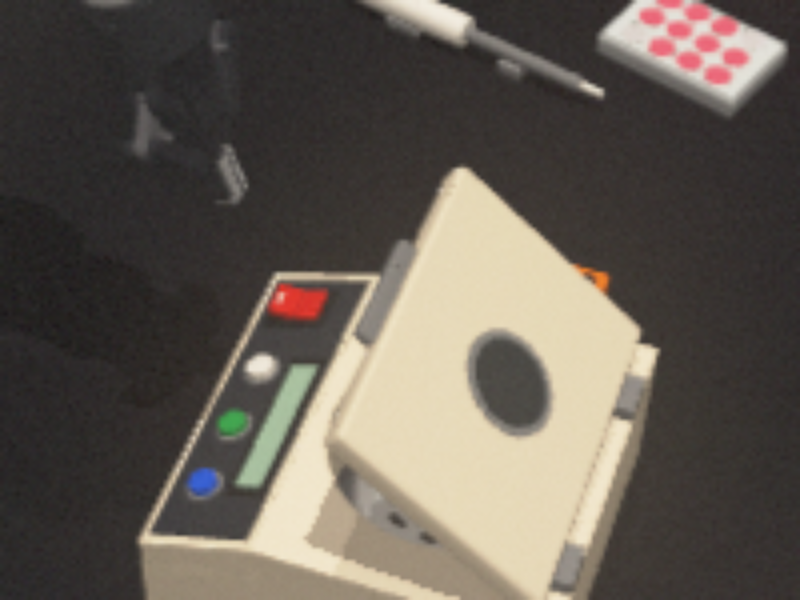

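The fingertips are at image (299,189), above and in front of the rocker. The rocker spans crop (270–328, 285–320), with its marked end at about (280,298).

```bash
python3 - <<'E'
from h import *
K,D,T=cam('scene')
def pr(p):
    c=np.linalg.inv(T); r=cv2.projectPoints(np.array([p],float),cv2.Rodrigues(c[:3,:3])[0],c[:3,3],K,D)[0][0,0]; return ((r-[240,140])*4).round(0)
print('tcp',pr(read_state()['ee_pos']))
for mx in(-.0925,-.0985,-.1025):
    face=lambda s:np.array([mx-s*.94,.085,.1015+(mx+.0925)*.364-s*.342])
    print(mx,'mid',pr(loc2w(face(0)+.006*N)),'on end tip',pr(loc2w(face(.017)+.012*N)),'rear tip',pr(loc2w(face(-.017)+.006*N)))
print('keys',[pr(loc2w([-.105,y,.1045])) for y in(.028,-.022,-.072)])
E
```

```text
tcp [243. 230.]
-0.0925 mid [303. 298.] on end tip [278. 291.] rear tip [326. 299.]
-0.0985 mid [295. 298.] on end tip [270. 291.] rear tip [317. 298.]
-0.1025 mid [289. 298.] on end tip [264. 291.] rear tip [312. 298.]
keys [array([257., 358.]), array([229., 414.]), array([199., 473.])]
```

Call:
carry_out --increments '[[[0, 0.005, -0.005], [0.4, -0.3, 2], 1], [[0, 0.005, -0.005], [0.4, -0.3, 4], 1], [[0, 0.005, -0.005], [0.4, -0.3, 5], 1], [[0, 0.005, -0.005], [0.4, -0.3, 5.4], 1], [[0, 0.005, -0.005], [0.4, -0.3, 5.4], 1]]'

```text
time: 2.45
ee_pos: [0.4702, 0.0853, 0.1131]
tool_rot: [-0.023, 0.976, 0.128, 0.174]
ft_force: [0.5, 0.9, 1.2]
grip_width: 0.003
finger_force: 0.0
```

```bash
python3 - <<'E'
from h import *
go(np.array([-.111,.085,.1065]),.349)
S,d=imaging.read_camera('scene');cv2.imwrite('pics/s2.png',cv2.resize(S[160:270,260:360],None,fx=5,fy=5))
E
```

```text
loc now [-0.1123  0.0843  0.1131] t 2.45 F [0.5 0.9 1.2] w 0.0
turn [-0.0003 -0.0042 -0.0012] shift cm [-0.11 -0.07  0.66]
```

View pics/s2.png

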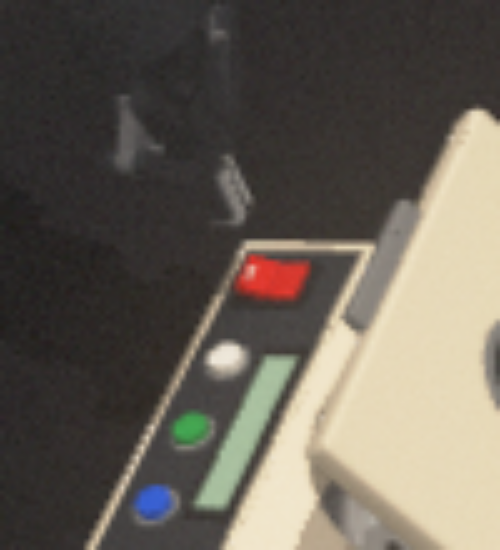

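The tip shows at image (307,204) and the rocker's near end at (310,215), so I'm still a little above it and will feel downward.

Call:
carry_out --increments '[[[0, 0, 0], [-0.05, -0.05, 0.3], 1], [[0, 0, 0], [-0.05, -0.05, 0.6], 1], [[0, 0, 0], [-0.05, -0.05, 0.7], 1]]'

```text
time: 2.8
ee_pos: [0.4719, 0.0876, 0.106]
tool_rot: [-0.023, 0.976, 0.129, 0.174]
ft_force: [-0.4, 0.2, -0.4]
grip_width: -0.0
finger_force: 0.0
```

Call:
carry_out --increments '[[[0, 0, 0], [0, 0, 0.2], 1], [[0, 0, 0], [0, 0, 0.2], 1]]'

```text
time: 3.0
ee_pos: [0.4725, 0.0878, 0.1039]
tool_rot: [-0.023, 0.976, 0.129, 0.174]
ft_force: [0.1, 0.1, 0.2]
grip_width: 0.003
finger_force: 0.0
```

Call:
carry_out --increments '[[[0, 0, 0], [0, 0, 0.2], 1], [[0, 0, 0], [0, 0, 0.2], 1]]'

```text
time: 3.2
ee_pos: [0.4731, 0.0879, 0.102]
tool_rot: [-0.023, 0.976, 0.129, 0.174]
ft_force: [-0.3, 0.3, -0.2]
grip_width: 0.004
finger_force: 0.0
```

Call:
carry_out --increments '[[[0, 0, 0], [0, 0, 0.2], 1], [[0, 0, 0], [0, 0, 0.2], 1]]'

```text
time: 3.4
ee_pos: [0.4738, 0.0881, 0.1001]
tool_rot: [-0.023, 0.976, 0.129, 0.174]
ft_force: [0.2, -0.5, -0.6]
grip_width: -0.0
finger_force: 0.0
```

Call:
carry_out --increments '[[[0, 0, 0], [0, 0, 0.2], 1], [[0, 0, 0], [0, 0, 0.2], 1]]'

```text
time: 3.6
ee_pos: [0.4745, 0.0882, 0.0982]
tool_rot: [-0.023, 0.976, 0.129, 0.174]
ft_force: [-0.6, 0.1, -0.4]
grip_width: 0.001
finger_force: 0.0
```

```bash
python3 - <<'E'
from h import *
go(np.array([-.111,.085,.1065]),.349)
S,d=imaging.read_camera('scene');T,_=imaging.read_camera('top')
cv2.imwrite('pics/s3.png',np.hstack([cv2.resize(S[170:270,260:340],None,fx=5,fy=5),cv2.resize(T[220:320,250:330],None,fx=5,fy=5)]))
K,D,M=cam('scene');c=np.linalg.inv(M)
print((cv2.projectPoints(read_state()['ee_pos'][None],cv2.Rodrigues(c[:3,:3])[0],c[:3,3],K,D)[0][0,0]-[260,170])*5)
E
```

```text
loc now [-0.1073  0.086   0.0982] t 3.6 F [-0.6  0.1 -0.4] w 0.0
turn [-0.0011 -0.004   0.0007] shift cm [-0.06  0.1  -0.9 ]
[257.46806809 225.90100132]
```

View pics/s3.png

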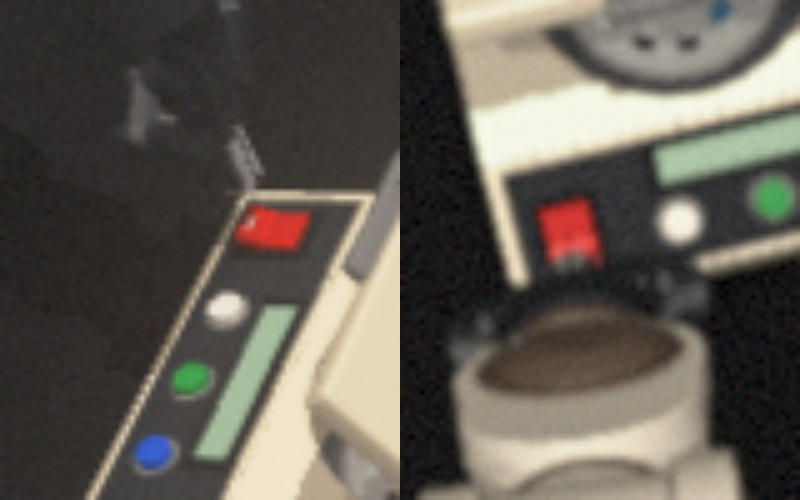

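The scene view has the fingertip at crop (245,188), about 20 crop px above the rocker's near end. The top view shows it laterally over that end, at (570,262). The visible tip sits short of the reported TCP, so I'll keep descending by feel.

Call:
carry_out --increments '[[[0, 0, 0], [0, 0, 0.2], 1], [[0, 0, 0], [0, 0, 0.3], 1], [[0, 0, 0], [0, 0, 0.3], 1]]'

```text
time: 4.0
ee_pos: [0.4755, 0.0885, 0.0954]
tool_rot: [-0.023, 0.976, 0.129, 0.174]
ft_force: [-0.5, -0.5, 0.0]
grip_width: 0.002
finger_force: 0.0
```

Call:
carry_out --increments '[[[0, 0, 0], [0, 0, 0.2], 1], [[0, 0, 0], [0, 0, 0.3], 1], [[0, 0, 0], [0, 0, 0.3], 1]]'

```text
time: 4.3
ee_pos: [0.4765, 0.0888, 0.0926]
tool_rot: [-0.023, 0.976, 0.129, 0.174]
ft_force: [-0.9, 0.7, -0.2]
grip_width: -0.001
finger_force: 0.0
```

Call:
carry_out --increments '[[[0, 0, 0], [0, 0, 0.2], 1], [[0, 0, 0], [0, 0, 0.2], 1]]'

```text
time: 4.5
ee_pos: [0.4772, 0.089, 0.0907]
tool_rot: [-0.023, 0.976, 0.129, 0.174]
ft_force: [-0.9, 0.3, 0.0]
grip_width: -0.001
finger_force: 0.0
```

Call:
carry_out --increments '[[[0, 0, 0], [0, 0, 0.2], 1], [[0, 0, 0], [0, 0, 0.2], 1]]'

```text
time: 4.7
ee_pos: [0.4778, 0.0891, 0.0888]
tool_rot: [-0.023, 0.976, 0.129, 0.174]
ft_force: [-0.6, -0.3, -0.2]
grip_width: 0.0
finger_force: 0.0
```

Call:
carry_out --increments '[[[0, 0, 0], [0, 0, 0.2], 1], [[0, 0, 0], [0, 0, 0.2], 1]]'

```text
time: 4.9
ee_pos: [0.4785, 0.0893, 0.0869]
tool_rot: [-0.023, 0.976, 0.129, 0.174]
ft_force: [-0.1, 0.3, -0.2]
grip_width: 0.003
finger_force: 0.0
```

Call:
carry_out --increments '[[[0, 0, 0], [0, 0, 0.1], 1], [[0, 0, 0], [0, 0, 0.1], 1]]'

```text
time: 5.1
ee_pos: [0.4789, 0.0894, 0.0862]
tool_rot: [-0.023, 0.976, 0.129, 0.174]
ft_force: [0.3, -0.5, -1.1]
grip_width: -0.002
finger_force: 0.0
```

Call:
carry_out --increments '[[[0, 0, 0], [0, 0, 0.2], 1], [[0, 0, 0], [0, 0, 0.2], 1]]'

```text
time: 5.3
ee_pos: [0.4795, 0.0896, 0.0841]
tool_rot: [-0.023, 0.976, 0.129, 0.174]
ft_force: [0.2, 0.1, 0.4]
grip_width: -0.002
finger_force: 0.0
```

Call:
carry_out --increments '[[[0, 0, 0], [0, 0, 0.2], 1], [[0, 0, 0], [0, 0, 0.2], 1]]'

```text
time: 5.5
ee_pos: [0.4801, 0.0898, 0.0822]
tool_rot: [-0.023, 0.976, 0.129, 0.174]
ft_force: [-0.3, 0.2, 0.5]
grip_width: -0.001
finger_force: 0.0
```

```bash
python3 - <<'E'
from h import *
go(np.array([-.111,.085,.1065]),.349)
S,d=imaging.read_camera('scene');T,_=imaging.read_camera('top')
cv2.imwrite('pics/s4.png',np.hstack([cv2.resize(S[180:240,280:340],None,fx=6.6,fy=6.6),cv2.resize(T[240:300,255:315],None,fx=6.6,fy=6.6)]))
E
```

```text
loc now [-0.1015  0.086   0.0822] t 5.5 F [-0.3  0.2  0.5] w -0.0
turn [-0.0011 -0.0039  0.0007] shift cm [-0.05  0.1  -2.61]
```

View pics/s4.png

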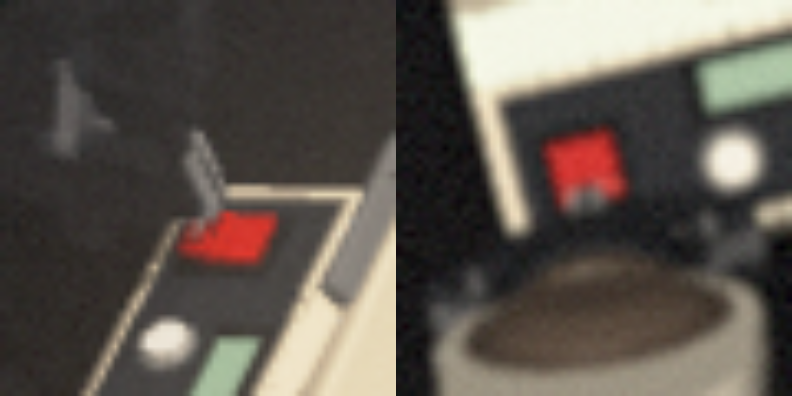

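The tip is just above the rocker's marked end, at crop (205,228) in the scene view and (585,195) in the top view, with its edge about 7 mm on the near side of the middle. Continuing down.

Call:
carry_out --increments '[[[0, 0, 0], [0, 0, 0.2], 1], [[0, 0, 0], [0, 0, 0.2], 1]]'

```text
time: 5.8
ee_pos: [0.4808, 0.09, 0.0804]
tool_rot: [-0.023, 0.976, 0.129, 0.174]
ft_force: [-0.5, -0.1, -0.8]
grip_width: 0.0
finger_force: 0.0
```

Call:
carry_out --increments '[[[0, 0, 0], [0, 0, 0.2], 1], [[0, 0, 0], [0, 0, 0.2], 1]]'

```text
time: 6.0
ee_pos: [0.4815, 0.0902, 0.0785]
tool_rot: [-0.023, 0.976, 0.129, 0.174]
ft_force: [-0.6, -0.2, -0.9]
grip_width: 0.003
finger_force: 0.0
```

Call:
carry_out --increments '[[[0, 0, 0], [0, 0, 0.1], 1], [[0, 0, 0], [0, 0, 0.1], 1]]'

```text
time: 6.2
ee_pos: [0.4819, 0.0902, 0.0777]
tool_rot: [-0.023, 0.976, 0.129, 0.174]
ft_force: [-0.1, -0.4, -0.4]
grip_width: 0.001
finger_force: 0.0
```

Call:
carry_out --increments '[[[0, 0, 0], [0, 0, 0.2], 1], [[0, 0, 0], [0, 0, 0.2], 1]]'

```text
time: 6.4
ee_pos: [0.4827, 0.0904, 0.0761]
tool_rot: [-0.023, 0.976, 0.129, 0.174]
ft_force: [-0.9, -0.4, 3.2]
grip_width: -0.002
finger_force: 1.7
```

Call:
carry_out --increments '[[[0, 0, 0], [0, 0, 0.2], 1], [[0, 0, 0], [0, 0, 0.2], 1]]'

```text
time: 6.6
ee_pos: [0.4832, 0.0906, 0.0738]
tool_rot: [-0.023, 0.976, 0.129, 0.174]
ft_force: [-0.7, -0.4, -0.1]
grip_width: 0.001
finger_force: 0.4
```

Call:
carry_out --increments '[[[0, 0, 0], [0, 0, 0.1], 1], [[0, 0, 0], [0, 0, 0.1], 1]]'

```text
time: 6.8
ee_pos: [0.4835, 0.0907, 0.0728]
tool_rot: [-0.023, 0.976, 0.129, 0.174]
ft_force: [-0.1, -0.4, -0.1]
grip_width: 0.002
finger_force: 0.0
```

Call:
carry_out --increments '[[[0, 0, 0], [0, 0, 0.15], 1], [[0, 0, 0], [0, 0, 0.15], 1]]'

```text
time: 7.0
ee_pos: [0.484, 0.0908, 0.0715]
tool_rot: [-0.023, 0.976, 0.129, 0.174]
ft_force: [0.1, 0.3, -0.7]
grip_width: -0.001
finger_force: 0.0
```

```bash
python3 - <<'E'
from h import *
go(np.array([-.111,.085,.1065]),.349)
E
```

```text
loc now [-0.0975  0.0861  0.0715] t 7.0 F [ 0.1  0.3 -0.7] w -0.0
turn [-0.0012 -0.004   0.0007] shift cm [-0.06  0.1  -3.76]
```

Contact came at TCP z≈0.0765, then the rocker snapped away. I'm retracting to check it.

Call:
carry_out --increments '[[[0, 0, 0], [0, 0, -3], 1], [[0, 0, 0], [0, 0, -7], 1], [[0, 0, 0], [0, 0, -11], 1], [[0, 0, 0], [0, 0, -14], 1], [[0, 0, 0], [0, 0, -16], 1]]'

```text
time: 7.5
ee_pos: [0.4306, 0.0762, 0.2246]
tool_rot: [-0.023, 0.976, 0.129, 0.176]
ft_force: [0.2, 0.8, -0.4]
grip_width: -0.002
finger_force: 0.0
```

```bash
python3 - <<'E'
from h import *
go(np.array([.0129,0,.2313]),0)
S,d=imaging.read_camera('scene');T,_=imaging.read_camera('top')
cv2.imwrite('pics/s5.png',np.hstack([cv2.resize(S[180:240,280:340],None,fx=6.6,fy=6.6),cv2.resize(T[240:300,255:315],None,fx=6.6,fy=6.6)]))
E
```

```text
loc now [-0.1529  0.0858  0.2246] t 7.5 F [ 0.2  0.8 -0.4] w -0.0
turn [-0.0006 -0.3562  0.0008] shift cm [15.76  8.6   5.15]
```

View pics/s5.png

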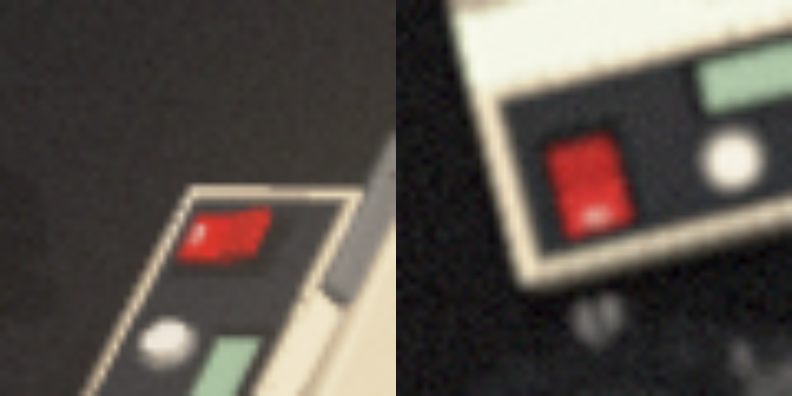

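The rocker's rear end now stands up and its marked end is down, so mains is on. Next I'll go over the lid with the tool vertical.

Call:
carry_out --increments '[[[0, -0.1, 0], [1, 0, -2.8], 1], [[0, -0.2, 0], [2, 0, -5.6], 1], [[0, -0.3, 0], [5, 2, -4.5], 1], [[0, -0.356, 0], [9, 4, -3], 1], [[0, -0.356, 0], [13, 6.5, -1.5], 1], [[0, -0.356, 0], [17.6, 8.6, 0], 1], [[0, -0.356, 0], [17.6, 8.6, 0], 1], [[0, -0.356, 0], [17.6, 8.6, 0], 1]]'

```text
time: 8.4
ee_pos: [0.6144, 0.0357, 0.2785]
tool_rot: [-0.0, 0.991, 0.131, -0.004]
ft_force: [0.2, 0.6, -0.6]
grip_width: -0.001
finger_force: 0.0
```

```bash
cat >> h.py <<'E'
def lidP(t): return np.array([.122-.155*np.cos(t)+.016*np.sin(t),0,.120+.155*np.sin(t)+.016*np.cos(t)])
E
python3 - <<'E'
from h import *
for t in(.69,.6,.5,.4,.3,.2,.1,.05,0): print(t,(lidP(t)-[0,0,.031]).round(4))
go(lidP(.69)-[0,0,.031-.01],0)
E
```

```text
0.69 [0.0126 0.     0.2   ]
0.6 [0.0031 0.     0.1897]
0.5 [-0.0064  0.      0.1774]
0.4 [-0.0145  0.      0.1641]
0.3 [-0.0213  0.      0.1501]
0.2 [-0.0267  0.      0.1355]
0.1 [-0.0306  0.      0.1204]
0.05 [-0.032   0.      0.1127]
0 [-0.033  0.     0.105]
loc now [ 0.0142 -0.001   0.2785] t 8.4 F [ 0.2  0.6 -0.6] w -0.0
turn [-0.0018  0.0078  0.0001] shift cm [-0.1  -0.09  6.85]
```

Descend until contact.

Call:
carry_out --increments '[[[0, 0.008, 0], [-0.1, -0.1, 3], 1], [[0, 0.008, 0], [-0.1, -0.1, 5], 1], [[0, 0.008, 0], [-0.1, -0.1, 6.5], 1], [[0, 0.008, 0], [-0.1, -0.1, 6.5], 1]]'

```text
time: 8.8
ee_pos: [0.6093, 0.0371, 0.2156]
tool_rot: [-0.001, 0.991, 0.131, 0.001]
ft_force: [-0.6, 0.7, 0.5]
grip_width: 0.003
finger_force: 0.0
```

Call:
carry_out --increments '[[[0, 0, 0], [0, 0, 0.5], 1], [[0, 0, 0], [0, 0, 0.5], 1]]'

```text
time: 9.0
ee_pos: [0.6109, 0.037, 0.2133]
tool_rot: [-0.001, 0.991, 0.131, 0.003]
ft_force: [-0.3, -1.3, -0.2]
grip_width: 0.002
finger_force: 0.0
```

Call:
carry_out --increments '[[[0, 0, 0], [0, 0, 0.5], 1], [[0, 0, 0], [0, 0, 0.5], 1]]'

```text
time: 9.2
ee_pos: [0.6111, 0.0369, 0.2075]
tool_rot: [-0.001, 0.991, 0.131, 0.003]
ft_force: [-0.5, -0.1, -0.8]
grip_width: -0.003
finger_force: 0.0
```

Call:
carry_out --increments '[[[0, 0, 0], [-0.2, 0, 0.4], 1], [[0, 0, 0], [-0.2, 0, 0.4], 1]]'

```text
time: 9.4
ee_pos: [0.609, 0.0363, 0.2035]
tool_rot: [-0.001, 0.991, 0.131, 0.002]
ft_force: [0.2, 0.5, 0.1]
grip_width: 0.002
finger_force: 0.0
```

Call:
carry_out --increments '[[[0, 0, 0], [-0.1, 0, 0.4], 1], [[0, 0, 0], [-0.2, 0, 0.8], 1], [[0, 0, 0], [-0.2, 0, 0.8], 1]]'

```text
time: 9.7
ee_pos: [0.607, 0.0358, 0.195]
tool_rot: [-0.001, 0.991, 0.131, 0.002]
ft_force: [0.7, -0.5, 0.5]
grip_width: -0.002
finger_force: 0.0
```

Call:
carry_out --increments '[[[0, 0, 0], [-0.3, 0, 0.5], 1], [[0, 0, 0], [-0.6, 0, 1.0], 1], [[0, 0, 0], [-0.6, 0, 1.0], 1]]'

```text
time: 10.0
ee_pos: [0.6008, 0.0342, 0.1848]
tool_rot: [-0.001, 0.991, 0.131, 0.002]
ft_force: [-0.1, 0.1, -0.0]
grip_width: -0.002
finger_force: 0.0
```

```bash
python3 - <<'E'
from h import *
go(lidP(.5)-[0,0,.031],0)
S,d=imaging.read_camera('scene');cv2.imwrite('pics/s6.png',cv2.resize(S[140:290,240:440],None,fx=4,fy=4))
E
```

```text
loc now [0.0007 0.0011 0.1848] t 10.0 F [-0.1  0.1 -0. ] w -0.0
turn [-0.001  -0.004   0.0009] shift cm [-0.71  0.11  0.74]
```

View pics/s6.png

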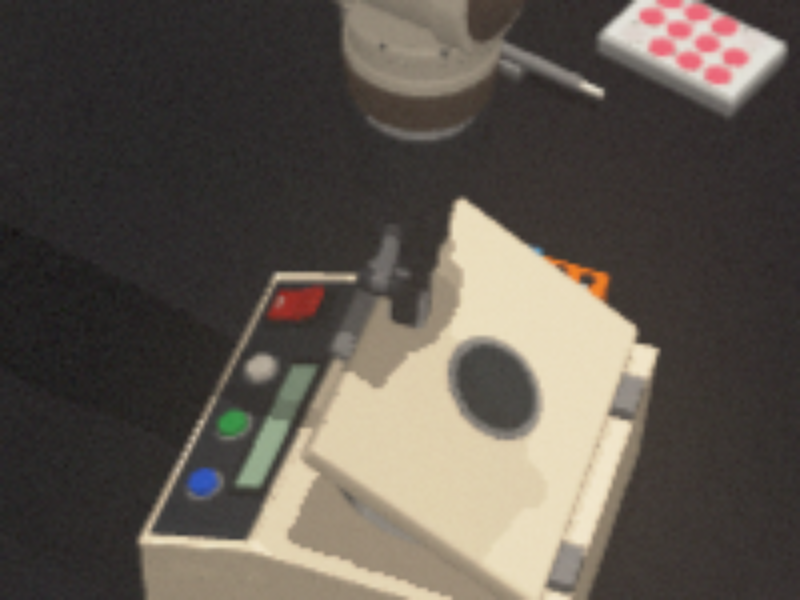

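The fingers are on the lid near its front edge, at crop (410,320), and the lid has moved down from before. I'll follow its arc.

Call:
carry_out --increments '[[[0, 0, 0], [-0.7, 0.1, 0.75], 1], [[0, 0, 0], [-1.1, 0.1, 1.4], 1], [[0, 0, 0], [-1.5, 0.1, 2.1], 1], [[0, 0, 0], [-1.9, 0.1, 2.8], 1], [[0, 0, 0], [-2.2, 0.1, 3.5], 1], [[0, 0, 0], [-2.5, 0.1, 4.2], 1], [[0, 0, 0], [-2.75, 0.1, 4.9], 1], [[0, 0, 0], [-3, 0.1, 5.7], 1], [[0, 0, 0], [-3.15, 0.1, 6.4], 1], [[0, 0, 0], [-3.15, 0.1, 6.4], 1]]'

```text
time: 11.05
ee_pos: [0.571, 0.0252, 0.1201]
tool_rot: [-0.001, 0.991, 0.131, 0.002]
ft_force: [0.4, 0.1, -0.7]
grip_width: -0.0
finger_force: 0.0
```

Call:
carry_out --increments '[[[0, 0, 0], [-0.1, 0, 0.5], 1], [[0, 0, 0], [-0.2, 0, 1], 1], [[0, 0, 0], [-0.2, 0, 1.3], 1], [[0, 0, 0], [-0.2, 0, 1.3], 1]]'

```text
time: 11.45
ee_pos: [0.5697, 0.0248, 0.1079]
tool_rot: [-0.001, 0.991, 0.131, 0.002]
ft_force: [-0.3, 0.0, -0.1]
grip_width: -0.002
finger_force: 0.0
```

Call:
carry_out --increments '[[[0, 0, 0], [0, 0, 0.15], 1], [[0, 0, 0], [0, 0, 0.3], 1], [[0, 0, 0], [0, 0, 0.3], 1]]'

```text
time: 11.75
ee_pos: [0.5699, 0.0248, 0.1054]
tool_rot: [-0.001, 0.991, 0.131, 0.003]
ft_force: [0.0, -0.0, 0.1]
grip_width: -0.002
finger_force: 0.0
```

Call:
carry_out --increments '[[[0, 0, 0], [0, 0, 0.2], 1], [[0, 0, 0], [0, 0, 0.2], 1]]'

```text
time: 11.95
ee_pos: [0.5699, 0.0248, 0.1033]
tool_rot: [-0.001, 0.991, 0.131, 0.003]
ft_force: [0.2, -0.1, 0.3]
grip_width: -0.002
finger_force: 0.0
```

Call:
carry_out --increments '[[[0, 0, 0], [0, 0, 0.2], 1], [[0, 0, 0], [0, 0, 0.2], 1]]'

```text
time: 12.15
ee_pos: [0.57, 0.0248, 0.1017]
tool_rot: [-0.001, 0.991, 0.131, 0.003]
ft_force: [-1.5, 0.0, 2.7]
grip_width: 0.001
finger_force: 1.5
```

Call:
carry_out --increments '[[[0, 0, 0], [0, 0, 0.2], 1], [[0, 0, 0], [0, 0, 0.2], 1]]'

```text
time: 12.35
ee_pos: [0.5701, 0.0248, 0.1015]
tool_rot: [-0.001, 0.991, 0.131, 0.004]
ft_force: [-7.2, -0.6, 15.7]
grip_width: 0.001
finger_force: 7.7
```

The stop is firm at TCP z=0.1015 (16 N), so the lid is shut and the effective tip lies about 34 mm behind the TCP. I'll lift and go to the blue key.

Call:
carry_out --increments '[[[0, 0, 0], [0, 0, -2], 1], [[0, 0, 0], [-2, 1, -5], 1], [[0, 0, 0], [-5, 3, -7], 1], [[0, 0.1, 0], [-8, 5, -7], 1], [[0, 0.2, 0], [-10, 7, -7], 1], [[0, 0.3, 0], [-10, 7, -7], 1], [[0, 0.349, 0], [-10, 7, -7], 1], [[0, 0.349, 0], [-10, 7, -7], 1]]'

```text
time: 13.15
ee_pos: [0.4901, -0.0695, 0.169]
tool_rot: [-0.023, 0.976, 0.128, 0.176]
ft_force: [-0.3, 0.6, 0.8]
grip_width: -0.005
finger_force: 0.0
```

```bash
python3 - <<'E'
from h import *
go(np.array([-.105,-.072,.1045])+(.03-.034)*N,.349)
S,d=imaging.read_camera('scene');cv2.imwrite('pics/s7.png',cv2.resize(S[160:310,240:440],None,fx=4,fy=4))
m=[(u,w) for u in range(330,385,3) for w in range(235,285,3) if d[w,u]>0]
q=depthpts('scene',d,m); c=np.median(q[:,2]); p=q[abs(q[:,2]-c)<.012]; print(c,len(p),len(q)); n=np.linalg.svd(p-p.mean(0))[2][2]; print(n*np.sign(n[2]))
E
```

```text
loc now [-0.1331 -0.0703  0.169 ] t 13.15 F [-0.3  0.6  0.8] w -0.0
turn [ 0.0001 -0.0072 -0.0007] shift cm [0.38 0.17 7.43]
0.1352285519291222 307 318
[ 0.01984166 -0.00855139  0.99976656]
```

View pics/s7.png

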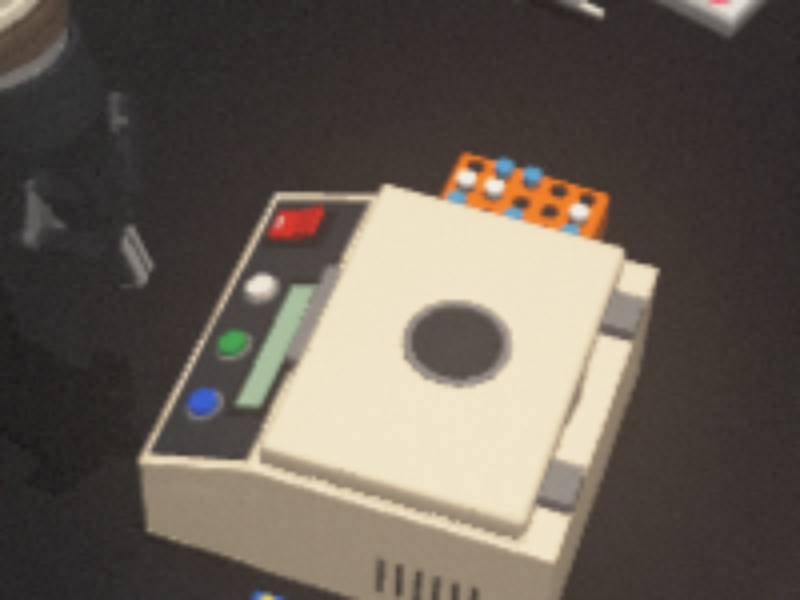

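The lid lies level and shut (face at 0.135 m), the rocker is on, and the fingertips at crop (140,280) are above and in front of the blue key at (203,402). I'm descending along the panel normal.

Call:
carry_out --increments '[[[0, -0.007, 0], [0.4, 0.2, 3], 1], [[0, -0.007, 0], [0.4, 0.2, 6], 1], [[0, -0.007, 0], [0.4, 0.2, 8], 1], [[0, -0.007, 0], [0.4, 0.2, 9.3], 1], [[0, -0.007, 0], [0.4, 0.2, 9.3], 1]]'

```text
time: 13.7
ee_pos: [0.5261, -0.0607, 0.0809]
tool_rot: [-0.024, 0.977, 0.129, 0.169]
ft_force: [-0.7, -0.6, -0.2]
grip_width: 0.002
finger_force: 0.0
```

```bash
python3 - <<'E'
from h import *
go(np.array([-.105,-.072,.1045])-.034*N,.349)
S,d=imaging.read_camera('scene');T,_=imaging.read_camera('top')
for im,c,b in((S,'blue',(283,253,299,269)),(T,'blue',(336,247,351,262))):
    try: print(blob(im,c,b))
    except Exception as e: print('hidden')
E
```

```text
loc now [-0.0961 -0.0712  0.0809] t 13.7 F [-0.7 -0.6 -0.2] w 0.0
turn [-0.0029  0.0056  0.0011] shift cm [-0.03  0.08  0.88]
(array([290.19230769, 260.76923077]), np.int32(26))
hidden
```

Call:
carry_out --increments '[[[0, 0, 0], [0, 0.1, 0.5], 1], [[0, 0, 0], [0, 0.1, 0.7], 1], [[0, 0, 0], [0, 0.1, 0.7], 1]]'

```text
time: 14.1
ee_pos: [0.5291, -0.0619, 0.0766]
tool_rot: [-0.023, 0.976, 0.129, 0.171]
ft_force: [-0.7, -0.3, -0.1]
grip_width: 0.0
finger_force: 0.0
```

Call:
carry_out --increments '[[[0, 0, 0], [0, 0, 0.2], 1], [[0, 0, 0], [0, 0, 0.2], 1]]'

```text
time: 14.3
ee_pos: [0.5296, -0.0616, 0.0745]
tool_rot: [-0.023, 0.976, 0.129, 0.171]
ft_force: [-0.5, -0.2, 0.3]
grip_width: 0.002
finger_force: 0.0
```

Call:
carry_out --increments '[[[0, 0, 0], [0, 0, 0.1], 1], [[0, 0, 0], [0, 0, 0.1], 1]]'

```text
time: 14.5
ee_pos: [0.53, -0.0615, 0.0736]
tool_rot: [-0.023, 0.976, 0.129, 0.171]
ft_force: [-0.0, -0.5, 0.6]
grip_width: 0.002
finger_force: 0.0
```

Call:
carry_out --increments '[[[0, 0, 0], [0, 0, 0.1], 1], [[0, 0, 0], [0, 0, 0.1], 1]]'

```text
time: 14.7
ee_pos: [0.5304, -0.0614, 0.0727]
tool_rot: [-0.023, 0.976, 0.129, 0.171]
ft_force: [0.1, 0.5, -0.2]
grip_width: -0.001
finger_force: 0.0
```

Call:
carry_out --increments '[[[0, 0, 0], [0, 0, 0.15], 1], [[0, 0, 0], [0, 0, 0.15], 1]]'

```text
time: 14.9
ee_pos: [0.5309, -0.0613, 0.0713]
tool_rot: [-0.023, 0.976, 0.129, 0.171]
ft_force: [-2.5, -0.4, 1.3]
grip_width: -0.003
finger_force: 1.2
```

Call:
carry_out --increments '[[[0, 0, 0], [0, 0, 0.1], 1], [[0, 0, 0], [0, 0, 0.1], 1]]'

```text
time: 15.1
ee_pos: [0.5312, -0.0612, 0.0704]
tool_rot: [-0.023, 0.976, 0.129, 0.171]
ft_force: [-1.9, -0.5, 2.9]
grip_width: 0.001
finger_force: 1.6
```

Call:
carry_out --increments '[[[0, 0, 0], [0, 0, 0.1], 1], [[0, 0, 0], [0, 0, 0.1], 1]]'

```text
time: 15.3
ee_pos: [0.5316, -0.0611, 0.0695]
tool_rot: [-0.023, 0.976, 0.129, 0.171]
ft_force: [-2.0, -0.8, 3.8]
grip_width: 0.003
finger_force: 2.0
```

```bash
python3 - <<'E'
from h import *
go(np.array([-.105,-.072,.1045])-.034*N,.349)
E
```

```text
loc now [-0.0909 -0.073   0.0695] t 15.3 F [-2.  -0.8  3.8] w 0.0
turn [-0.001   0.0015  0.0007] shift cm [-0.13 -0.1  -0.37]
```

Contact started at z≈0.0715 and the spring force is rising. I'll press on to the stop.

Call:
carry_out --increments '[[[0, 0, 0], [0, 0, 0.15], 1], [[0, 0, 0], [0, 0, 0.15], 1]]'

```text
time: 15.5
ee_pos: [0.5319, -0.061, 0.0687]
tool_rot: [-0.023, 0.976, 0.129, 0.171]
ft_force: [-6.7, 0.0, 9.2]
grip_width: 0.0
finger_force: 5.8
```

Call:
carry_out --increments '[[[0, 0, 0], [0, 0, 0.15], 1], [[0, 0, 0], [0, 0, 0.15], 1]]'

```text
time: 15.7
ee_pos: [0.5321, -0.061, 0.0685]
tool_rot: [-0.023, 0.976, 0.129, 0.171]
ft_force: [-19.4, -1.4, 21.8]
grip_width: -0.002
finger_force: 13.2
```

Call:
carry_out --increments '[[[0, 0, 0], [0, 0, 0.1], 1], [[0, 0, 0], [0, 0, 0.1], 1]]'

```text
time: 15.9
ee_pos: [0.5322, -0.061, 0.0683]
tool_rot: [-0.023, 0.976, 0.129, 0.172]
ft_force: [-26.1, -2.3, 29.5]
grip_width: -0.003
finger_force: 18.1
```

The key hit its stop with more push than needed, so I'll ease off a little and hold.

Call:
carry_out --increments '[[[0, 0, 0], [0, 0, -0.15], 1], [[0, 0, 0], [0, 0, -0.15], 1], [[0, 0, 0], [0, 0, -0.15], 1], [[0, 0, 0], [0, 0, -0.15], 1], [[0, 0, 0], [0, 0, -0.15], 1], [[0, 0, 0], [0, 0, -0.15], 1], [[0, 0, 0], [0, 0, -0.15], 1], [[0, 0, 0], [0, 0, -0.15], 1], [[0, 0, 0], [0, 0, -0.15], 1], [[0, 0, 0], [0, 0, -0.15], 1]]'

```text
time: 16.9
ee_pos: [0.532, -0.061, 0.0686]
tool_rot: [-0.023, 0.976, 0.129, 0.171]
ft_force: [-16.7, -1.2, 18.0]
grip_width: -0.002
finger_force: 10.9
```

Call:
carry_out --increments '[[[0, 0, 0], [0, 0, 0], 1], [[0, 0, 0], [0, 0, 0], 1], [[0, 0, 0], [0, 0, 0], 1], [[0, 0, 0], [0, 0, 0], 1], [[0, 0, 0], [0, 0, 0], 1], [[0, 0, 0], [0, 0, 0], 1], [[0, 0, 0], [0, 0, 0], 1], [[0, 0, 0], [0, 0, 0], 1], [[0, 0, 0], [0, 0, 0], 1], [[0, 0, 0], [0, 0, 0], 1]]'

```text
time: 17.9
ee_pos: [0.532, -0.061, 0.0686]
tool_rot: [-0.023, 0.976, 0.129, 0.171]
ft_force: [-15.9, -0.4, 18.1]
grip_width: 0.003
finger_force: 10.9
```

Call:
carry_out --increments '[[[0, 0, 0], [0, 0, 0], 1], [[0, 0, 0], [0, 0, 0], 1], [[0, 0, 0], [0, 0, 0], 1], [[0, 0, 0], [0, 0, 0], 1], [[0, 0, 0], [0, 0, 0], 1], [[0, 0, 0], [0, 0, 0], 1], [[0, 0, 0], [0, 0, 0], 1], [[0, 0, 0], [0, 0, 0], 1], [[0, 0, 0], [0, 0, 0], 1], [[0, 0, 0], [0, 0, 0], 1]]'

```text
time: 18.9
ee_pos: [0.532, -0.061, 0.0685]
tool_rot: [-0.023, 0.976, 0.129, 0.171]
ft_force: [-16.4, -1.6, 18.0]
grip_width: -0.001
finger_force: 10.9
```

```bash
python3 - <<'E'
from h import *
go(np.array([-.105,-.072,.1045])-.034*N,.349)
S,d=imaging.read_camera('scene')
for c,b in(('red',(303,205,328,226)),('white',(298,226,312,239)),('green',(290,239,305,253)),('blue',(283,253,299,269))):
    try: print(c,blob(S,c,b))
    except Exception: print(c,'hidden')
q=depthpts('scene',d,[(u,w) for u in range(340,380,5) for w in range(240,280,5) if d[w,u]>0]); print('lid z',np.median(q[:,2]))
E
```

```text
loc now [-0.0905 -0.073   0.0685] t 18.9 F [-16.4  -1.6  18. ] w -0.0
turn [-0.0005  0.0013  0.0004] shift cm [-0.14 -0.1  -0.47]
red (array([314.14473684, 215.60526316]), np.int32(76))
white (array([304.7027027 , 231.32432432]), np.int32(37))
green (array([297.63636364, 245.33333333]), np.int32(33))
blue (array([289.5, 263. ]), np.int32(2))
lid z 0.13534317442705968
```

```bash
python3 -c "
from plant import sign_off
print(sign_off())"
```

```text
the job is handed in; nothing more can be done
None
```

I've handed in the job: mains on, lid shut, and the blue short-spin key held against its stop for about 3.4 s and still held at hand-in (18.9 s on the clock); the white and green keys hadn't moved in the last image.

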